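# Clamp a phone board in the repair holder with its recessed thumbwheel

### The job

Lift the green circuit board off its foam block and lay it flat on the bed of the blue board holder, between the steel fixed jaw and the orange-faced moving jaw, its long side along the holder. Then roll the holder's recessed black thumbwheel with a light fingertip on its exposed rim, the way the white arrows point and in several strokes if needed, until the sprung orange face is pressed about half-way in and the board stays firmly held between the two jaws; do not push on the moving jaw itself, do not overtighten, and leave the other things on the bench alone.

Things in the scene. Friction and masses are not known exactly. Their poses are not given: they have to be found in the camera images.
- board_mid (a point): centre of the green circuit board, a rigid plate 80 x 44 x 4 mm (x = long side, z up), about 60 g, shield cans up to 3 mm above its top; the point is half-way up the plate. It starts level on a black foam block 70 x 26 x 30 mm (long side along the board), so its long edges overhang 9 mm and fingers can go past them: grasp across the 44 mm. Either end may go to either jaw
- holder: blue board holder, its base fixed to the bench. Origin: centre of its underside; x = clamp axis (fixed jaw at the -x end, thumbwheel at +x), z up. Base 210 x 80 x 8 mm; all above it rides on rubber feet that yield straight down 1 mm per 7 N (4 mm at most). Bed: two rails, 26 mm wide over both, top z = 30 mm. Jaws 30 mm wide, tops at z = 40 to 46 mm. Wheel housing x = 40 to 105 mm, 60 mm wide, top z = 46 mm; only the wheel stands higher
- bed (a point): on the top of the bed, x = -48 mm, z = 30 mm in the holder's frame: where the centre of the board's underside is when the board touches the fixed jaw (whose inner face is at x = -88 mm). Lay the board a few mm to the +x side of it, clear of both jaws; the moving jaw then pushes it up to the fixed jaw
- jaw (a joint): how far the moving jaw (dark block with an orange sprung face on its -x side) has been closed towards the fixed jaw, in m: 0 = fully open, 0.024 = end stop; starts at 0 to 0.006. Open, the orange face is at x = +6 mm in the holder's frame, so it grips a board that lies against the fixed jaw from 0.014 on. Face spring 2 N per mm, 7.5 mm travel: stop at 0.016 to 0.019; never over 20 N on the board
- slot (a point): centre of the thumbwheel's slot in the housing's top, x = 72.5 mm, z = 46 mm in the holder's frame (same axes). Black wheel with yellow marks, 44 mm diameter, 12 mm wide, axle along y. Its rim stands up here by 4 to 12 mm: its worn seat sits higher or lower in every holder and the wheel is out of round by 1 mm, none of it measured; feel for the rim and follow it
- arrows (a point): painted arrows on the housing top beside the slot, y = 20 mm in the holder's frame (same axes), pointing to -x. Rolling the thumbwheel's exposed rim that way closes the jaw 5 mm per rad, 0.23 mm per mm of rim; back opens it. Friction at the rim 2.5 N, plus 0.23 N per N on the board; it stays where left. Push down with 5 to 9 N to roll it; over 16 N damages it
- phone: bystander: black phone, 74 x 150 x 8 mm, origin under its centre
- meter: bystander: orange multimeter, 85 x 170 x 44 mm, origin under its centre
- earbuds: bystander: white earbud case, 46 x 58 x 22 mm, origin under its centre
- screw_tin: bystander: open aluminium screw tin, 52 mm diameter, 18 mm high, origin under its centre
Mind the look-alikes: they are no part of the job. Of the things that look like the part that bears board_mid, the smallest one is meant.

How it is judged:
On the way, in this order (a step that is already met when the one before it is completed fails the run):
1. the board lies flat on the holder's bed between the jaws, let go, not yet gripped (z of board_mid in the frame of holder between 0.0265 and 0.0355 m and y of board_mid in the frame of holder between -0.01 and 0.01 m and angle between board_mid's own z axis and vertical below 0.06 rad and angle between the x axis of board_mid and the x axis of holder, either way round below 0.15 rad and x of board_mid in the frame of holder between -0.0495 and -0.03 m and contact force between the fingers and board below 0.1 N and contact force between jaw and board below 1 N), for 0.2 s.
2. a fingertip rolls the wheel while the board is being gripped by the jaw (contact force between the fingers and wheel above 0.5 N and contact force between jaw and board above 2 N), for 0.05 s.
At the end, for the whole second after the job is handed in: The board lies flat on the bed (within 0.06 rad), along the holder (within 0.15 rad), within 10 mm of its centre line and up against the fixed jaw (within 2 mm), at rest, and the moving jaw grips it with 2.5 to 14 N, the robot touching nothing (z of board_mid in the frame of holder between 0.0265 and 0.0355 m and y of board_mid in the frame of holder between -0.01 and 0.01 m and angle between board_mid's own z axis and vertical below 0.06 rad and angle between the x axis of board_mid and the x axis of holder, either way round below 0.15 rad and x of board_mid in the frame of holder between -0.05 and -0.046 m and contact force between jaw and board between 2.5 and 14 N and linear speed of board below 0.01 m/s).
It fails at once if the thumbwheel is pressed with more than 16 N (contact force between the fingers and wheel above 16 N).
It fails at once if the board is gripped by the jaw with more than 20 N (contact force between jaw and board above 20 N).
It fails at once if the robot pushes the moving jaw itself (more than 2 N) (contact force between the arm and jaw above 2 N).
It fails at once if the phone, multimeter, earbud case or screw tin is moved more than 20 mm (distance of any of phone, meter, earbuds, screw_tin from where it was at the start of the episode above 0.02 m).
It also fails if it takes over 62 s, if anything falls off the work surface, if the arm or the gripper's body presses on something with over 40 N, if the wrist force passes 120 N, or if a joint passes its speed limit or range.

### The arm

A 6-joint arm with a two-finger parallel gripper is mounted at the origin on the work surface. World frame = base frame: x ahead of the robot, y to its left, z up, the work surface at z = 0. Lengths are in m, angles in rad, forces in N, time in s.
With the tool pointing down it reaches from about 0.225 to 0.875 m from the base axis. Payload 3.4 kg.
Tool frame: the origin (TCP) lies at the very end of the fingers, on their centre line; the grasp point (between the pads) lies 19 mm behind it (grip_depth is the distance from the TCP to the grasp point, in m); x points along the fingers, z is the direction in which the jaws open and shut, and the axes are right-handed (so a half turn about x gives the same grasp; the last joint's range is limited). The gripper opens to 85 mm and grips with 20 to 120 N. Pads are 22 mm wide; open, the fingers measure 114 mm over their backs; the gripper's body (76 mm by 85 mm) begins 54 mm behind the grasp point. The pads swing forward as they close: fully open they stand 13 mm farther back than shut.
Start: joints at [1.033, 0.276, 1.505, -0, 1.361, -0.121], TCP at [0.233, 0.526, 0.231] pointing down, gripper open.
Joint ranges: [-2.89, 2.89], [-0.75, 2.08], [0.22, 2.7], [-1.18, 4.32], [0.11, 2.71], [-2.7, 2.7]. Speed limits (rad/s): [2.57, 2.57, 3.14, 3.14, 3.14, 3.14].

### API

Orientations are given as a unit quaternion [w, x, y, z].
In Python, from rig import get_state, get_image, sign_off, grip_depth gives the robot as it stands. The module is installed in compiled form; this text tells all that it offers.
- The arm moves only by the tool arm_command, never from a script. Its argument "series" is a list of rows, each an object with "dp": the shift along the tool's x, y, z scaled (see below), a list of three; "angular": the turn, a rotation vector about the tool's x, y, z scaled (see below), a list of three; "gripper": the finger opening in mm, from 0 to 85.4. A call has exactly 8 rows; each row shifts and turns the pose as measured when the row begins, along the tool's axes as they then stand; what a row does not reach is not made up. The controller multiplies each number of a shift by 0.12 m and each number of a turn by 90 degrees. A row lasts 1/8 s, in which the tool goes at most 62.5 mm and 10.7 degrees, less where a joint would pass 70% of its speed; a pose out of reach is approached as far as the arm can. A call with a number of a shift or a turn outside -1 to 1 is refused whole. A call with a gripper value outside its range is refused whole. The fingers move at their own pace and stop on an object; "grip_force" is the grip in N (left out, the last holds). Time passes only in rows, so rows that do not move let the fingers close, or fill a call up. It gives the time, the measured TCP pose, the force and the opening at its end, in the units of the state.
- get_state(): the state, without advancing time (a new reading comes with each control period).
- get_image(name): name is "scene" or "side" or "wrist"; returns a dict with "image" (384x512x3 uint8, blue, green, red), "depth" (384x512 float32, m along the optical axis (not along the pixel's ray), 0 where there is no reading), "mtx" (3x3 intrinsics, pixels), "view" (4x4, takes a point from world to camera coordinates); the wrist camera has in their place "mount" (4x4, takes a point from camera to tool coordinates, whose origin is the TCP and whose axes are the tool frame's). Camera axes: x right, y up, looking along -z (the intrinsics and any distortion apply to the point x, -y, -z); pixel columns grow to the right and rows downward; lengths in m; the calibration is good to about 2 mm. A picture is of the moment at which its call begins: read the wrist's pose just before it.
- sign_off(): hands the job in, once; it reports no verdict.
The state is a dict: "clock": time; "qpos": joint angles; "qd": joint speeds; "effort": joint torques, N m; "position": TCP position; "ee_rot": TCP orientation; "contact_force": force on the tool from outside, world axes, zero at the start; "moment": the same for the moment, N m; "width": finger opening in m.
Only numpy, scipy, OpenCV 4.12 (cv2) and the standard library are available. Lean on these libraries where they do the work, as an engineer would, in place of code of your own. Each camera call takes 0.05 s, during which the arm holds its last target. There are 200 camera calls.

## Working session

There is one attempt and no reset: what is moved stays moved. The work goes in short steps, Python scripts to look and compute and a tool call to move; the robot and the scene stay as the last step left them, time stands still between calls to the robot, and variables do not carry over. Pictures are saved under pics/ and viewed, about 8 in all and at most 12, crops included, and the job is handed in when it is done.

Besides the shell and the picture viewer there is one more tool, called after "Call:" as a command line: name --argument value ..., lists and objects as JSON in quotes. arm_command: Moves the arm, as the interface text tells. Its arguments: {"type":"object","properties":{"series":{"type":"array","items":{"type":"object","properties":{"dp":{"type":"array","items":{"type":"number"}},"angular":{"type":"array","items":{"type":"number"}},"gripper":{"type":"number"}}}},"grip_force":{"type":"number"}},"required":["series"]}

```bash
mkdir -p pics
cat > h.py <<'E'
import numpy as np, cv2
from rig import *
def snap(n):
    s=get_state(); d=get_image(n)
    if 'view' in d: d['c2w']=np.linalg.inv(d['view'])
    else:
        w,x,y,z=s['ee_rot']
        from scipy.spatial.transform import Rotation as R
        T=np.eye(4);T[:3,:3]=R.from_quat([x,y,z,w]).as_matrix();T[:3,3]=s['position']
        d['c2w']=T@d['mount']
    return d
def pts(d):
    h,w=d['depth'].shape;u,v=np.meshgrid(np.arange(w),np.arange(h));K=d['mtx'];z=d['depth']
    p=np.stack([(u-K[0,2])/K[0,0]*z,-(v-K[1,2])/K[1,1]*z,-z],-1)
    return p@d['c2w'][:3,:3].T+d['c2w'][:3,3]
def ray(d,uv,zp):
    K=d['mtx'];uv=np.atleast_2d(np.array(uv,float))
    r=np.stack([(uv[:,0]-K[0,2])/K[0,0],-(uv[:,1]-K[1,2])/K[1,1],-np.ones(len(uv))],-1)@d['c2w'][:3,:3].T
    o=d['c2w'][:3,3]; return o+r*((zp-o[2])/r[:,2])[:,None]
E
python3 - <<'E'
from h import *
import pickle
a=[snap(n) for n in('scene','side','wrist')]
pickle.dump(a,open('a.pkl','wb'))
im=np.hstack([a[0]['image'],a[1]['image']])
cv2.imwrite('pics/1.png',a[0]['image']);cv2.imwrite('pics/2.png',np.hstack([cv2.resize(a[1]['image'],(400,300)),cv2.resize(a[2]['image'],(400,300))]))
s=get_state();print({k:np.round(v,3) for k,v in s.items()},grip_depth)
for d in a: print(d['c2w'].round(3).tolist(),d['mtx'].tolist(),[k for k in d])
E
```

```text
{'clock': np.float64(0.15), 'qpos': array([ 1.033,  0.276,  1.506, -0.   ,  1.361, -0.121]), 'qd': array([-0.001, -0.002, -0.005,  0.001,  0.001,  0.001]), 'effort': array([ 2.0000e-03, -4.1715e+01, -2.4603e+01, -0.0000e+00,  8.0000e-03,
       -0.0000e+00]), 'position': array([0.233, 0.525, 0.231]), 'ee_rot': array([ 0.592, -0.386,  0.593,  0.386]), 'contact_force': array([1.194, 0.08 , 0.451]), 'moment': array([ 0.027, -0.005,  0.047]), 'width': np.float64(0.085)} 0.0187
[[-0.575, -0.686, 0.445, 0.92], [0.818, -0.479, 0.319, 0.321], [-0.006, 0.547, 0.837, 0.774], [0.0, 0.0, 0.0, 1.0]] [[359.37746589973113, 0.0, 260.12834139659225], [0.0, 359.37746589973113, 194.33415875004738], [0.0, 0.0, 1.0]] ['image', 'depth', 'mtx', 'view', 'c2w']
[[0.826, 0.394, -0.402, 0.173], [-0.563, 0.553, -0.614, -0.559], [-0.02, 0.734, 0.679, 0.751], [0.0, 0.0, 0.0, 1.0]] [[379.5828740679642, 0.0, 262.1945694446851], [0.0, 379.5828740679642, 191.28623915841771], [0.0, 0.0, 1.0]] ['image', 'depth', 'mtx', 'view', 'c2w']
[[0.405, -0.866, -0.291, 0.159], [0.914, 0.384, 0.131, 0.558], [-0.002, -0.32, 0.948, 0.374], [0.0, 0.0, 0.0, 1.0]] [[289.9981645562525, 0.0, 261.7513371521037], [0.0, 289.9981645562525, 194.8164658273701], [0.0, 0.0, 1.0]] ['image', 'depth', 'mtx', 'mount', 'c2w']
```

View pics/1.png

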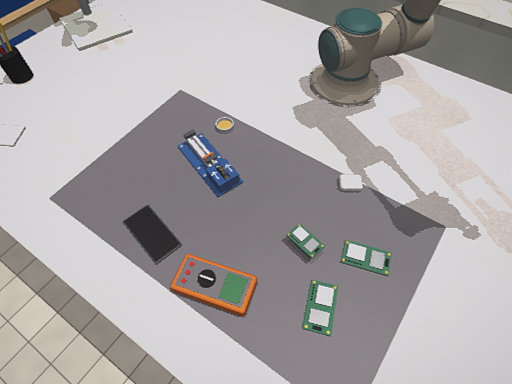

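View pics/2.png

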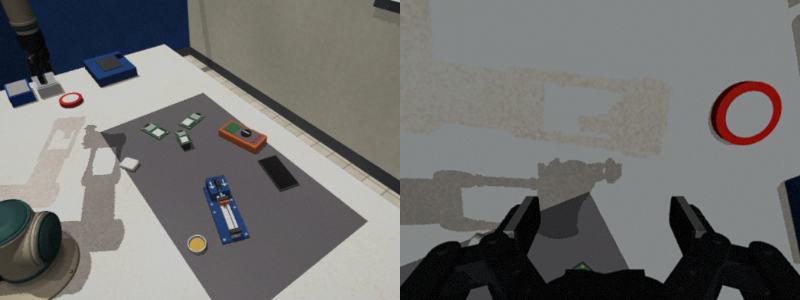

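The scene view shows three green boards, at (305,240), (366,257) and (320,307). The one at (305,240) looks smallest. The holder is at (210,162), with its wheel end towards (232,180). I'll measure all of these and enlarge the views to confirm.

Run:
```python
from h import *
import pickle
a=pickle.load(open('a.pkl','rb'))
for i,d in enumerate(a[:2]):
    P=pts(d);hsv=cv2.cvtColor(d['image'],cv2.COLOR_BGR2HSV)
    m=((hsv[...,0]>35)&(hsv[...,0]<90)&(hsv[...,1]>60)).astype(np.uint8)
    m=cv2.morphologyEx(m,cv2.MORPH_CLOSE,np.ones((9,9)))
    n,l,st,c=cv2.connectedComponentsWithStats(m)
    for k in range(1,n):
        if st[k,4]<150: continue
        q=P[l==k];z=np.median(q[:,2])
        cn=cv2.findContours((l==k).astype(np.uint8),cv2.RETR_EXTERNAL,cv2.CHAIN_APPROX_NONE)[0][0][:,0]
        xy=ray(d,cn,z)[:,:2]
        r=cv2.minAreaRect((xy*1000).astype(np.float32))
        print(i,'green',c[k].round(),st[k,4],'z',z.round(4),'rect',np.round(r[0],1),np.round(r[1],1),round(r[2],1))
    m=((hsv[...,0]>100)&(hsv[...,0]<125)&(hsv[...,1]>120)&(hsv[...,2]>40)).astype(np.uint8)
    n,l,st,c=cv2.connectedComponentsWithStats(cv2.morphologyEx(m,cv2.MORPH_CLOSE,np.ones((9,9))))
    for k in range(1,n):
        if st[k,4]<400: continue
        q=P[l==k]
        if abs(np.median(q[:,1]))>0.8: continue
        print(i,'blue',c[k].round(),st[k,4],'med',np.median(q,0).round(3))
        b=q[(q[:,2]<0.014)&(q[:,2]>0.004)]; b2=q[(q[:,2]>0.04)&(q[:,2]<0.05)]
        for t in (b,b2):
            if len(t)>10:
                r=cv2.minAreaRect((t[:,:2]*1000).astype(np.float32));print('  rect',np.round(r[0],1),np.round(r[1],1),round(r[2],1),len(t),cv2.boxPoints(r).round(0).tolist())
A=a[0]['image'];B=a[1]['image']
c1=cv2.resize(A[115:205,165:255],(400,400),interpolation=3);c2=cv2.resize(A[215:345,270:400],(400,400),interpolation=3)
cv2.imwrite('pics/3.png',np.hstack([c1,c2]))
```

```text
0 green [358.  22.] 537 z 0.2176 rect [11.2  2.7] [108.5 104. ] 28.8
0 green [306. 241.] 549 z 0.0353 rect [570.5 194.5] [79.9 44.7] 78.5
0 green [366. 258.] 665 z 0.0058 rect [513.  325.4] [ 59.4 107.3] 17.0
0 green [233. 288.] 551 z 0.0366 rect [751.9 127.9] [55.5 44.5] 16.2
0 green [319. 309.] 832 z 0.0058 rect [670.4 296.4] [107.6  58.6] 20.6
0 blue [213. 168.] 1402 med [ 0.531 -0.095  0.016]
  rect [ 509.6 -142.9] [209.7  79. ] 70.8 687 [[438.0, -229.0], [512.0, -255.0], [581.0, -57.0], [507.0, -31.0]]
  rect [529.7 -82.5] [85.  58.4] 70.4 442 [[488.0, -113.0], [543.0, -132.0], [571.0, -52.0], [516.0, -33.0]]
1 green [43. 58.] 1472 z 0.3765 rect [230.1 478. ] [439.1  79.7] 86.9
1 green [225. 165.] 1137 z 0.0083 rect [600.6 309.4] [218.3 220.6] 29.8
1 green [298. 163.] 175 z 0.0367 rect [753.2 128.4] [55.3 45.4] 13.9
1 green [ 16. 280.] 1679 z 0.2152 rect [ 34.2 -13.1] [122.1  58.9] 82.9
1 green [ 58. 311.] 1831 z 0.1516 rect [ 52.9 -68.7] [168.2  89.1] 42.9
1 blue [285. 266.] 1985 med [ 0.506 -0.133  0.009]
  rect [ 509.1 -144.9] [209.7  79.6] 71.3 1274 [[438.0, -232.0], [513.0, -257.0], [580.0, -58.0], [505.0, -33.0]]
  rect [ 510.4 -141.3] [205.3  59.1] 71.4 484 [[450.0, -229.0], [506.0, -248.0], [571.0, -54.0], [515.0, -35.0]]
```

View pics/3.png

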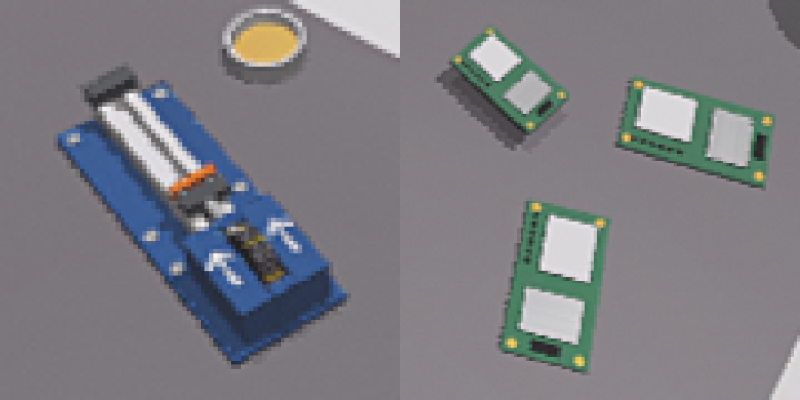

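The depth view measures the three boards at about 80x45 mm for (306,241), with top z ≈ 34 mm (on foam), and 107x59 mm flat on the bench for the other two. So (306,241) is the target, and the crop agrees: it is the smallest and raised with a shadow. The holder is at about (509.4,-144) mm, with +x at 71.1°. The crop shows the arrows, wheel and orange face at the +y end.

```bash
cat > plan.py <<'E'
from h import *
from scipy.spatial.transform import Rotation as R
H=np.array([.5094,-.144]);HA=np.deg2rad(71.1)
def hol(x,y=0): c,s=np.cos(HA),np.sin(HA); return H+np.array([c*x-s*y,s*x+c*y])
def inhol(p): c,s=np.cos(HA),np.sin(HA); d=np.asarray(p)[:2]-H; return np.array([c*d[0]+s*d[1],-s*d[0]+c*d[1]])
def go(p,ydeg):
    """ydeg: desired heading of tool y axis (mod 180), tool down. prints units"""
    s=get_state();w,x,y,z=s['ee_rot'];M=R.from_quat([x,y,z,w]).as_matrix()
    best=None
    for k in(0,180):
        a=np.deg2rad(ydeg+k);Y=np.array([np.cos(a),np.sin(a),0]);X=np.array([0,0,-1.]);T=np.stack([X,Y,np.cross(X,Y)],1)
        rv=R.from_matrix(M.T@T).as_rotvec()
        if best is None or np.linalg.norm(rv)<np.linalg.norm(best): best=rv
    d=M.T@(np.asarray(p)-s['position'])
    print('t',round(float(s['clock']),2),'pos',s['position'].round(4),'F',s['contact_force'].round(2),'w',round(float(s['width']),4),'q6',s['qpos'].round(2))
    print('tool axes y,z',M[:,1].round(3),M[:,2].round(3))
    print('dp total units',(d/.12).round(3),'mm',(d*1e3).round(1),' ang units',(best/(np.pi/2)).round(4),'deg',np.rad2deg(best).round(1))
E
python3 - <<'E'
from plan import *
go([.5705,.1945,.16],78.5)
import pickle
a=pickle.load(open('a.pkl','rb'));d=a[0];P=pts(d)
q=P[120:132,218:232].reshape(-1,3);q=q[q[:,2]>.008];print('tin hol',inhol(q.mean(0)),q.mean(0))
for d in a[:2]:
    hsv=cv2.cvtColor(d['image'],cv2.COLOR_BGR2HSV);P=pts(d)
    l=np.array([inhol(p) for p in P.reshape(-1,3)]).reshape(384,512,2)
    m=(hsv[...,0]<15)&(hsv[...,1]>150)&(abs(l[...,1])<.02)&(abs(l[...,0])<.05)
    print('orange',l[m].mean(0) if m.any() else None,m.sum(),np.median(P[m][:,2]))
E
```

```text
t 0.15 pos [0.2326 0.5254 0.2307] F [1.19 0.08 0.45] w 0.0853 q6 [ 1.03  0.28  1.51 -0.    1.36 -0.12]
tool axes y,z [-0.914  0.405  0.   ] [ 0.405  0.914 -0.001]
dp total units [ 0.59  -3.691 -1.381] mm [  70.8 -443.  -165.7]  ang units [ 8.624e-01 -8.000e-04  5.000e-04] deg [77.6 -0.1  0. ]
tin hol [-0.07328048  0.10124282] [ 0.38987882 -0.18053527  0.02763126]
orange [0.00485288 0.00048357] 18 0.045615502563627675
orange [0.00412004 0.00070159] 51 0.043253995825699
```

Call:
arm_command --series '[{"dp": [0.05,-0.46,-0.17],"angular": [0,0,0],"gripper": 85},{"dp": [0.05,-0.46,-0.17],"angular": [0,0,0],"gripper": 85},{"dp": [0.05,-0.46,-0.17],"angular": [0,0,0],"gripper": 85},{"dp": [0.05,-0.46,-0.17],"angular": [0,0,0],"gripper": 85},{"dp": [0.05,-0.46,-0.17],"angular": [0,0,0],"gripper": 85},{"dp": [0.05,-0.46,-0.17],"angular": [0,0,0],"gripper": 85},{"dp": [0.05,-0.46,-0.17],"angular": [0,0,0],"gripper": 85},{"dp": [0.05,-0.46,-0.17],"angular": [0,0,0],"gripper": 85}]'

```text
clock: 1.15
position: [0.5781, 0.193, 0.1791]
ee_rot: [0.591, -0.388, 0.591, 0.389]
contact_force: [1.0, 1.1, -0.0]
width: 0.0847
```

Call:
arm_command --series '[{"dp": [0,0,0],"angular": [0.115,0,0],"gripper": 85},{"dp": [0,0,0],"angular": [0.115,0,0],"gripper": 85},{"dp": [0,0,0],"angular": [0.115,0,0],"gripper": 85},{"dp": [0,0,0],"angular": [0.115,0,0],"gripper": 85},{"dp": [0,0,0],"angular": [0.115,0,0],"gripper": 85},{"dp": [0,0,0],"angular": [0.115,0,0],"gripper": 85},{"dp": [0,0,0],"angular": [0.115,0,0],"gripper": 85},{"dp": [0,0,0],"angular": [0.06,0,0],"gripper": 85}]'

```text
clock: 2.15
position: [0.5804, 0.1869, 0.1738]
ee_rot: [0.699, 0.086, 0.705, -0.087]
contact_force: [-1.2, -0.2, -0.6]
width: 0.0852
```

Run:
```python
from plan import *
go([.5705,.1945,.14],78.5)
```

```text
t 2.15 pos [0.5804 0.1869 0.1738] F [-1.22 -0.24 -0.56] w 0.0852 q6 [0.2  0.37 1.51 0.   1.27 0.44]
tool axes y,z [ 0.243  0.97  -0.003] [ 0.97  -0.243 -0.009]
dp total units [ 0.283  0.043 -0.093] mm [ 33.9   5.1 -11.1]  ang units [-0.0283 -0.0055  0.002 ] deg [-2.5 -0.5  0.2]
```

Call:
arm_command --series '[{"dp": [0.1,0.02,-0.05],"angular": [-0.02,-0.003,0.001],"gripper": 85},{"dp": [0.1,0.02,-0.04],"angular": [-0.01,-0.003,0.001],"gripper": 85},{"dp": [0.08,0,0],"angular": [0,0,0],"gripper": 85},{"dp": [0,0,0],"angular": [0,0,0],"gripper": 85},{"dp": [0,0,0],"angular": [0,0,0],"gripper": 85},{"dp": [0,0,0],"angular": [0,0,0],"gripper": 85},{"dp": [0,0,0],"angular": [0,0,0],"gripper": 85},{"dp": [0,0,0],"angular": [0,0,0],"gripper": 85}]'

```text
clock: 3.15
position: [0.5693, 0.1943, 0.1372]
ee_rot: [0.704, 0.066, 0.704, -0.066]
contact_force: [-0.1, -0.5, -0.1]
width: 0.0848
```

Run:
```python
from plan import *
d=snap('wrist');cv2.imwrite('pics/4.png',d['image'])
P=pts(d);hsv=cv2.cvtColor(d['image'],cv2.COLOR_BGR2HSV)
m=((hsv[...,0]>35)&(hsv[...,0]<90)&(hsv[...,1]>60)).astype(np.uint8)
m=cv2.morphologyEx(m,cv2.MORPH_CLOSE,np.ones((15,15)))
n,l,st,c=cv2.connectedComponentsWithStats(m)
for k in range(1,n):
    if st[k,4]<1000: continue
    q=P[l==k];z=np.median(q[:,2])
    cn=cv2.findContours((l==k).astype(np.uint8),cv2.RETR_EXTERNAL,cv2.CHAIN_APPROX_NONE)[0][0][:,0]
    r=cv2.minAreaRect((ray(d,cn,.034)[:,:2]*1000).astype(np.float32))
    print(c[k].round(),st[k],'z',z.round(4),np.percentile(q[:,2],[5,50,95]).round(4),np.round(r[0],1),np.round(r[1],1),round(r[2],1))
go([.5705,.1945,.013],78.5)
```

```text
[172.  55.] [ 103    0  128  124 4742] z 0.0063 [0.0049 0.0063 0.0092] [523.1 321.7] [55.5 99.1] 16.9
[357.  51.] [ 286    0  143  114 5327] z 0.0064 [0.0049 0.0064 0.0095] [663.6 296. ] [97.9 57. ] 20.5
[264. 186.] [ 238  148   52   86 2428] z 0.035 [0.0338 0.035  0.0367] [571.8 193.9] [80.3 44.5] 78.7
[474. 229.] [ 435  192   77   93 3193] z 0.0373 [0.0361 0.0373 0.0415] [764.7 106.6] [62.7 87.6] 16.2
[270. 345.] [    0   252   512   132 26217] z 0.214 [0.1752 0.214  0.2271] [534.4  53.1] [170.4 584. ] 79.2
t 3.2 pos [0.5694 0.1943 0.1372] F [ 0.18  0.21 -0.43] w 0.0851 q6 [ 0.21  0.38  1.59 -0.    1.17  0.4 ]
tool axes y,z [ 0.187  0.982 -0.   ] [ 0.982 -0.187 -0.001]
dp total units [1.035 0.004 0.01 ] mm [124.2   0.4   1.2]  ang units [ 0.0081 -0.0004  0.0003] deg [ 0.7 -0.   0. ]
```

View pics/4.png

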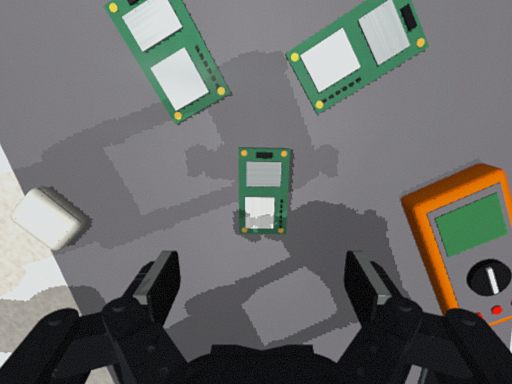

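The wrist picture shows the target at (264,190), centred between the fingers. The two larger boards are at the top, and the multimeter is well to the right. Next I descend and grip.

Call:
arm_command --series '[{"dp": [0.25,0,0.015],"angular": [0.008,0,0],"gripper": 85},{"dp": [0.25,0,0],"angular": [0,0,0],"gripper": 85},{"dp": [0.25,0,0],"angular": [0,0,0],"gripper": 80},{"dp": [0.2,0,0],"angular": [0,0,0],"gripper": 70},{"dp": [0.06,0,0],"angular": [0,0,0],"gripper": 60},{"dp": [0,0,0],"angular": [0,0,0],"gripper": 55},{"dp": [0,0,0],"angular": [0,0,0],"gripper": 55},{"dp": [0,0,0],"angular": [0,0,0],"gripper": 55}]' --grip_force 25

```text
clock: 4.2
position: [0.5755, 0.1948, 0.0171]
ee_rot: [0.707, 0.072, 0.7, -0.07]
contact_force: [0.1, 0.3, 0.1]
width: 0.0549
```

Run:
```python
from plan import *
go([.5712,.1942,.015],78.6)
```

```text
t 4.2 pos [0.5755 0.1948 0.0171] F [0.08 0.28 0.13] w 0.0549 q6 [ 0.21  0.51  1.73 -0.    0.9   0.41]
tool axes y,z [0.2   0.98  0.004] [ 0.98  -0.2    0.009]
dp total units [ 0.018 -0.012 -0.034] mm [ 2.1 -1.4 -4.1]  ang units [-0.0013  0.0054 -0.0023] deg [-0.1  0.5 -0.2]
```

Call:
arm_command --series '[{"dp": [0.02,-0.012,-0.034],"angular": [0,0.005,-0.002],"gripper": 55},{"dp": [0,0,0],"angular": [0,0,0],"gripper": 50},{"dp": [0,0,0],"angular": [0,0,0],"gripper": 38},{"dp": [0,0,0],"angular": [0,0,0],"gripper": 38},{"dp": [0,0,0],"angular": [0,0,0],"gripper": 38},{"dp": [0,0,0],"angular": [0,0,0],"gripper": 38},{"dp": [0,0,0],"angular": [0,0,0],"gripper": 38},{"dp": [-0.1,0,0],"angular": [0,0,0],"gripper": 38}]'

```text
clock: 5.2
position: [0.5708, 0.1942, 0.0275]
ee_rot: [0.704, 0.071, 0.703, -0.071]
contact_force: [0.5, -0.6, -0.3]
width: 0.0435
```

Call:
arm_command --series '[{"dp": [-0.2,0,0],"angular": [0,0,0],"gripper": 38},{"dp": [-0.25,0,0],"angular": [0,0,0],"gripper": 38},{"dp": [-0.25,0,0],"angular": [0,0,0],"gripper": 38},{"dp": [0,0,0],"angular": [0,0,0],"gripper": 38},{"dp": [0,0,0],"angular": [0,0,0],"gripper": 38},{"dp": [0,0,0],"angular": [0,0,0],"gripper": 38},{"dp": [0,0,0],"angular": [0,0,0],"gripper": 38},{"dp": [0,0,0],"angular": [0,0,0],"gripper": 38}]'

```text
clock: 6.2
position: [0.5694, 0.1938, 0.1137]
ee_rot: [0.703, 0.071, 0.704, -0.071]
contact_force: [-0.1, 0.3, -0.4]
width: 0.0433
```

```bash
cat > brd.py <<'E'
from plan import *
def board(d,z=None):
    P=pts(d);hsv=cv2.cvtColor(d['image'],cv2.COLOR_BGR2HSV)
    m=((hsv[...,0]>35)&(hsv[...,0]<90)&(hsv[...,1]>60)).astype(np.uint8)
    m=cv2.morphologyEx(m,cv2.MORPH_CLOSE,np.ones((15,15)))
    n,l,st,c=cv2.connectedComponentsWithStats(m)
    for k in range(1,n):
        if st[k,4]<300: continue
        q=P[l==k];zz=np.median(q[:,2]) if z is None else z
        cn=cv2.findContours((l==k).astype(np.uint8),cv2.RETR_EXTERNAL,cv2.CHAIN_APPROX_NONE)[0][0][:,0]
        xyz=ray(d,cn,zz);r=cv2.minAreaRect((xyz[:,:2]*1000).astype(np.float32))
        print(c[k].round(),st[k,4],'z',np.percentile(q[:,2],[5,50,95]).round(4),np.round(r[0],1),np.round(r[1],1),round(r[2],1),'hol mm',(inhol(np.array(r[0])/1e3)*1e3).round(1))
E
python3 - <<'E'
from brd import *
d=snap('wrist');board(d)
p=hol(-.044)
go([*p,.12],71.1)
E
```

```text
[165.  57.] 5194 z [0.005  0.0063 0.0092] [516.9 324.8] [ 61.8 105.6] 16.8 hol mm [445.9 144.8]
[362.  50.] 5765 z [0.005  0.0064 0.0093] [672.5 298.3] [108.8  63. ] 20.5 hol mm [471.3 -11. ]
[298. 316.] 27483 z [0.1307 0.1751 0.2024] [599.9 205.7] [ 80.4 129.9] 78.6 hol mm [360.2  27.7]
[485. 235.] 2597 z [0.0363 0.0373 0.0383] [750.3 125.7] [48.4 48.3] 14.8 hol mm [ 333.2 -140.5]
[100. 349.] 5448 z [0.1707 0.1878 0.2004] [524.1 207.3] [55.5 23.9] 29.1 hol mm [337.1  99.9]
t 6.25 pos [0.5693 0.1938 0.1137] F [-0.89 -0.08 -0.82] w 0.0429 q6 [0.21 0.4  1.62 0.   1.12 0.41]
tool axes y,z [ 0.2    0.98  -0.001] [ 0.98  -0.2   -0.003]
dp total units [-0.049 -3.221  0.026] mm [  -5.9 -386.6    3.1]  ang units [ 0.082  -0.0017  0.0008] deg [ 7.4 -0.2  0.1]
```

Call:
arm_command --series '[{"dp": [-0.01,-0.25,0],"angular": [0,0,0],"gripper": 38},{"dp": [-0.01,-0.45,0],"angular": [0,0,0],"gripper": 38},{"dp": [-0.01,-0.48,0],"angular": [0,0,0],"gripper": 38},{"dp": [-0.01,-0.48,0.01],"angular": [0,0,0],"gripper": 38},{"dp": [0,-0.48,0.01],"angular": [0,0,0],"gripper": 38},{"dp": [0,-0.45,0.01],"angular": [0,0,0],"gripper": 38},{"dp": [0,-0.4,0],"angular": [0,0,0],"gripper": 38},{"dp": [0,-0.2,0],"angular": [0,0,0],"gripper": 38}]'

```text
clock: 7.25
position: [0.4971, -0.1916, 0.1174]
ee_rot: [0.704, 0.069, 0.704, -0.069]
contact_force: [0.6, 0.4, -0.5]
width: 0.0429
```

Call:
arm_command --series '[{"dp": [0,0,0],"angular": [0.04,0,0],"gripper": 38},{"dp": [0,0,0],"angular": [0.04,0,0],"gripper": 38},{"dp": [0,0,0],"angular": [0,0,0],"gripper": 38},{"dp": [0,0,0],"angular": [0,0,0],"gripper": 38},{"dp": [0,0,0],"angular": [0,0,0],"gripper": 38},{"dp": [0,0,0],"angular": [0,0,0],"gripper": 38},{"dp": [0,0,0],"angular": [0,0,0],"gripper": 38},{"dp": [0,0,0],"angular": [0,0,0],"gripper": 38}]'

```text
clock: 8.25
position: [0.4964, -0.194, 0.1167]
ee_rot: [0.697, 0.114, 0.698, -0.115]
contact_force: [0.5, -0.7, 0.2]
width: 0.0433
```

Run:
```python
from brd import *
p=hol(-.044)
go([*p,.08],71.1)
d=snap('wrist');e=snap('scene')
board(e)
cv2.imwrite('pics/5.png',np.hstack([cv2.resize(d['image'],(400,300)),cv2.resize(e['image'][90:240,120:320],(400,300))]))
P=pts(d)
# high/low: dark/steel jaw & orange location
hsv=cv2.cvtColor(d['image'],cv2.COLOR_BGR2HSV)
m=(hsv[...,0]<15)&(hsv[...,1]>150)&(P[...,2]>.03)&(P[...,2]<.05)
l=np.array([inhol(q) for q in P[m]]);print(len(l),l.mean(0) if len(l) else 0)
```

```text
t 8.25 pos [ 0.4964 -0.194   0.1167] F [ 0.55 -0.73  0.18] w 0.0433 q6 [-0.5   0.31  1.77 -0.    1.07 -0.18]
tool axes y,z [ 0.321  0.947 -0.001] [ 0.947 -0.321 -0.001]
dp total units [ 0.306  0.063 -0.032] mm [36.7  7.6 -3.9]  ang units [ 0.0023 -0.0006  0.0008] deg [ 0.2 -0.1  0.1]
[358.  20.] 661 z [0.2116 0.22   0.2234] [15.6  3. ] [110.5 102.3] 77.1 hol mm [-20.9 514.8]
[192. 119.] 354 z [0.1343 0.1367 0.1396] [ 497.3 -192.4] [81.8 43.3] 71.5 hol mm [-49.7  -4.3]
[366. 257.] 1130 z [0.004  0.0072 0.011 ] [513.6 325.4] [ 59.3 107.1] 16.9 hol mm [445.5 148. ]
[233. 288.] 552 z [0.0345 0.0366 0.0384] [751.9 127.9] [55.5 44.5] 16.2 hol mm [ 335.8 -141.4]
[319. 310.] 1161 z [0.0036 0.0064 0.0103] [670.6 296.4] [107.4  58.6] 20.6 hol mm [468.9  -9.9]
102 [ 0.00504024 -0.00222908]
```

View pics/5.png

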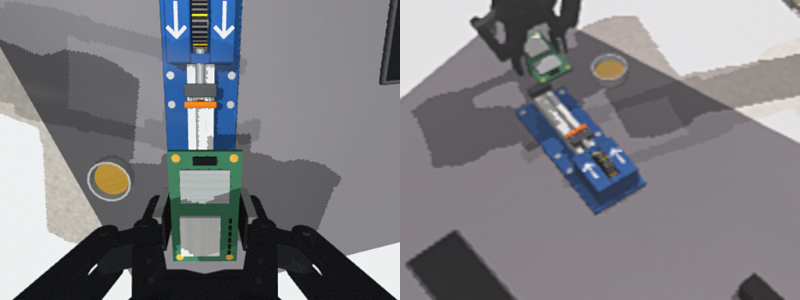

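The board is held level and lined up with the holder. In the left panel the orange face is at (200,104), and the tin at (108,180) is clear of the fingers. Next I shift and descend.

Call:
arm_command --series '[{"dp": [0.1,0.04,-0.013],"angular": [0.002,0,0],"gripper": 38},{"dp": [0.15,0.04,-0.013],"angular": [0,0,0],"gripper": 38},{"dp": [0.15,0,0],"angular": [0,0,0],"gripper": 38},{"dp": [0.15,0,0],"angular": [0,0,0],"gripper": 38},{"dp": [0.1,0,0],"angular": [0,0,0],"gripper": 38},{"dp": [0,0,0],"angular": [0,0,0],"gripper": 38},{"dp": [0,0,0],"angular": [0,0,0],"gripper": 38},{"dp": [0,0,0],"angular": [0,0,0],"gripper": 38}]'

```text
clock: 9.35
position: [0.4958, -0.1819, 0.0341]
ee_rot: [0.697, 0.116, 0.698, -0.116]
contact_force: [0.3, 0.3, 0.0]
width: 0.0429
```

Run:
```python
from brd import *
go([*hol(-.042,-.001),.0165],71.1)
board(snap('scene'));board(snap('side'))
```

```text
t 9.35 pos [ 0.4958 -0.1819  0.0341] F [0.34 0.32 0.03] w 0.0429 q6 [-0.48  0.4   1.88 -0.    0.87 -0.15]
tool axes y,z [ 0.324  0.946 -0.   ] [ 0.946 -0.324 -0.002]
dp total units [ 0.147 -0.015  0.013] mm [17.6 -1.8  1.6]  ang units [-0.0001 -0.0014  0.0002] deg [-0.  -0.1  0. ]
[180.  19.] 308 z [0.4177 0.426  0.4346] [ 509.6 -128.3] [89.8 42.8] 2.8 hol mm [14.9  4.9]
[357.  20.] 591 z [0.2112 0.2208 0.2234] [21.1 -3.9] [115.6  83.4] 28.5 hol mm [-25.6 507.3]
[366. 257.] 1131 z [0.0039 0.0071 0.0109] [513.6 325.4] [ 59.3 107.1] 16.9 hol mm [445.4 148.1]
[233. 288.] 552 z [0.0348 0.0366 0.0386] [751.9 127.9] [55.5 44.5] 16.2 hol mm [ 335.8 -141.4]
[319. 310.] 1160 z [0.0036 0.0064 0.0103] [670.7 296.5] [107.3  58.6] 20.6 hol mm [468.9  -9.9]
[306. 161.] 1545 z [0.3785 0.4111 0.4344] [ 459.6 -231.7] [91.6 78.2] 37.2 hol mm [-99.1  18.7]
[245. 154.] 370 z [0.0036 0.0072 0.0108] [669.6 294.2] [111.1  60.3] 20.7 hol mm [466.4  -9.6]
[198. 167.] 409 z [0.0034 0.0072 0.0108] [513.4 323.6] [ 59.7 108.9] 16.7 hol mm [443.7 147.7]
[296. 259.] 944 z [0.0511 0.0577 0.2306] [ 527.1 -144.3] [195.   86.1] 50.1 hol mm [  5.5 -16.8]
[ 16. 280.] 1710 z [0.207  0.215  0.2218] [ 34.5 -10.6] [127.6  59.1] 82.9 hol mm [-27.6 492.5]
[ 24. 348.] 1222 z [0.063  0.136  0.1783] [ 17.8 -86. ] [ 74.7 116.2] 81.2 hol mm [-104.4  483.9]
```

Call:
arm_command --series '[{"dp": [0.05,-0.008,0.006],"angular": [0,0,0],"gripper": 38},{"dp": [0.05,-0.004,0.006],"angular": [0,0,0],"gripper": 38},{"dp": [0.03,0,0],"angular": [0,0,0],"gripper": 38},{"dp": [0,0,0],"angular": [0,0,0],"gripper": 38},{"dp": [0,0,0],"angular": [0,0,0],"gripper": 38},{"dp": [0,0,0],"angular": [0,0,0],"gripper": 38},{"dp": [0,0,0],"angular": [0,0,0],"gripper": 38},{"dp": [0,0,0],"angular": [0,0,0],"gripper": 38}]'

```text
clock: 10.45
position: [0.4973, -0.1841, 0.0181]
ee_rot: [0.697, 0.116, 0.698, -0.116]
contact_force: [0.2, -0.1, -0.8]
width: 0.0429
```

Run:
```python
from brd import *
go([*hol(-.042,-.001),.0155],71.1)
d=snap('side');cv2.imwrite('pics/6.png',cv2.resize(d['image'][180:330,210:370],(640,600),interpolation=3))
```

```text
t 10.45 pos [ 0.4973 -0.1841  0.0181] F [ 0.17 -0.1  -0.8 ] w 0.0429 q6 [-0.49  0.42  1.89 -0.    0.83 -0.15]
tool axes y,z [ 0.324  0.946 -0.001] [ 0.946 -0.324 -0.001]
dp total units [ 0.022 -0.001 -0.004] mm [ 2.6 -0.1 -0.5]  ang units [-0.0003 -0.0004  0.0004] deg [-0. -0.  0.]
```

View pics/6.png

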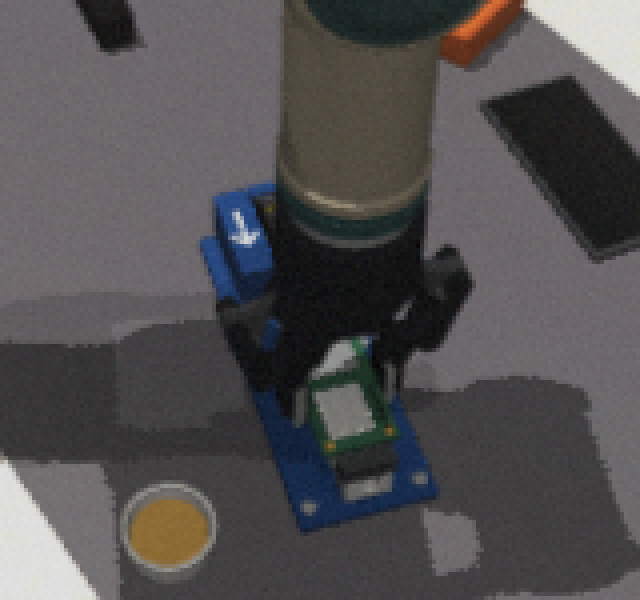

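The board sits above the rails, just inside the dark fixed jaw at (365,465) in the crop. I'll lower the last 2.5 mm and release.

Call:
arm_command --series '[{"dp": [0.012,0,0],"angular": [0,0,0],"gripper": 38},{"dp": [0.012,0,0],"angular": [0,0,0],"gripper": 38},{"dp": [0,0,0],"angular": [0,0,0],"gripper": 38},{"dp": [0,0,0],"angular": [0,0,0],"gripper": 50},{"dp": [0,0,0],"angular": [0,0,0],"gripper": 60},{"dp": [0,0,0],"angular": [0,0,0],"gripper": 60},{"dp": [0,0,0],"angular": [0,0,0],"gripper": 60},{"dp": [0,0,0],"angular": [0,0,0],"gripper": 60}]'

```text
clock: 11.5
position: [0.4975, -0.1843, 0.0153]
ee_rot: [0.697, 0.116, 0.698, -0.116]
contact_force: [0.2, 0.5, -0.2]
width: 0.0602
```

Call:
arm_command --series '[{"dp": [-0.1,0,0],"angular": [0,0,0],"gripper": 60},{"dp": [-0.15,0,0],"angular": [0,0,0],"gripper": 60},{"dp": [-0.2,0,0],"angular": [0,0,0],"gripper": 60},{"dp": [-0.25,0,0],"angular": [0,0,0],"gripper": 60},{"dp": [-0.25,0,0],"angular": [0,0,0],"gripper": 60},{"dp": [0,0.2,0],"angular": [0,0,0],"gripper": 30},{"dp": [0,0.2,0],"angular": [0,0,0],"gripper": 0},{"dp": [0,0,0],"angular": [0,0,0],"gripper": 0}]'

```text
clock: 12.5
position: [0.5146, -0.1388, 0.1395]
ee_rot: [0.7, 0.116, 0.695, -0.118]
contact_force: [0.3, -0.4, 0.7]
width: 0.0054
```

Run:
```python
from brd import *
d=snap('wrist');e=snap('scene');f=snap('side')
board(e,.034);board(f,.034);board(d,.034)
cv2.imwrite('pics/7.png',np.hstack([cv2.resize(d['image'],(400,300)),cv2.resize(e['image'][110:200,160:260],(400,300),interpolation=3)]))
# wheel top profile from depth
for n,g in(('scene',e),('side',f),('wrist',d)):
    P=pts(g);c,s=np.cos(HA),np.sin(HA);D=P[...,:2]-H;lx=c*D[...,0]+s*D[...,1];ly=-s*D[...,0]+c*D[...,1]
    hd=(lx>.045)&(lx<.1)&(abs(ly)<.028)&(P[...,2]<.07)&(P[...,2]>.035)
    w=hd&(P[...,2]>.0495)
    print(n,'housing z',np.median(P[hd][:,2]).round(4),'wheel n',w.sum(),lx[w].mean(),ly[w].mean(),np.percentile(P[w][:,2],[50,90,98]).round(4) if w.any() else 0)
    hsv=cv2.cvtColor(g['image'],cv2.COLOR_BGR2HSV)
    o=(hsv[...,0]<15)&(hsv[...,1]>150)&(abs(ly)<.02)&(abs(lx)<.03)&(P[...,2]<.06)
    if o.any(): print('orange',lx[o].mean(),ly[o].mean())
    bl=(hsv[...,0]>100)&(hsv[...,0]<125)&(hsv[...,1]>120)&(hsv[...,2]>40)&(abs(lx)<.12)&(abs(ly)<.06)&(P[...,2]>.003)&(P[...,2]<.013)
    if bl.any(): print('base lx',np.percentile(lx[bl],[1,99]).round(4),'ly',np.percentile(ly[bl],[1,99]).round(4))
go([*hol(.0725),.08],71.1)
```

```text
[358.  20.] 603 z [0.2121 0.22   0.2235] [-289.8 -101.8] [142.1 131.6] 67.2 hol mm [-218.9  769.8]
[198. 147.] 336 z [0.0329 0.036  0.0393] [ 497.  -184.5] [79.9 44.1] 71.3 hol mm [-42.3  -1.4]
[366. 257.] 1129 z [0.004  0.0071 0.0108] [528.1 325.2] [ 57.1 103.3] 16.7 hol mm [450.  134.4]
[233. 288.] 554 z [0.0344 0.0364 0.0387] [751.4 127.2] [55.8 44.7] 16.2 hol mm [ 335.  -141.1]
[319. 310.] 1160 z [0.0036 0.0064 0.0103] [679.7 297.4] [103.4  56.5] 20.7 hol mm [472.7 -18.1]
[303.  80.] 2134 z [0.4802 0.5139 0.5357] [1107.3  542.9] [401.3 266.3] 65.7 hol mm [ 843.6 -343.1]
[245. 154.] 372 z [0.0032 0.0072 0.0109] [652.6 260. ] [107.1  65.6] 20.1 hol mm [428.6  -4.7]
[198. 167.] 413 z [0.0032 0.0071 0.0112] [501.2 291.7] [ 57.5 104.9] 17.3 hol mm [409.6 148.9]
[ 16. 280.] 1704 z [0.2071 0.215  0.2217] [-12.4 175. ] [170.1  78.8] 82.9 hol mm [132.8 597. ]
[294. 278.] 590 z [0.0324 0.0352 0.0383] [ 497.6 -184.1] [81.2 43.9] 71.3 hol mm [-41.8  -1.9]
[ 25. 347.] 1470 z [0.0647 0.1391 0.1812] [-7.5 -2.2] [ 96.  135.2] 85.6 hol mm [-33.3 534.9]
[269. 338.] 22825 z [0.038  0.2148 0.2291] [
[... 233 characters left out ...]
ly [-0.0383  0.0387]
side housing z 0.0464 wheel n 63 0.07008639107209627 0.0002951338218486767 [0.0553 0.0587 0.0597]
orange 0.004046468049672546 0.0012654061160903482
base lx [-0.1041  0.0978] ly [-0.0388  0.0394]
wrist housing z 0.047 wheel n 759 0.07516026878277483 -0.0008275763471053273 [0.0569 0.0589 0.0597]
orange 0.0057276108865317145 -0.001339652582019404
base lx [-0.0855  0.1012] ly [-0.0404  0.0381]
t 12.65 pos [ 0.514  -0.1401  0.1388] F [-0.21 -0.33  0.38] w -0.0002 q6 [-0.4   0.28  1.74 -0.    1.11 -0.06]
tool axes y,z [ 0.327  0.945 -0.002] [ 0.945 -0.327  0.006]
dp total units [ 0.489  0.562 -0.03 ] mm [58.6 67.5 -3.7]  ang units [-0.002   0.0037  0.0014] deg [-0.2  0.3  0.1]
```

View pics/7.png

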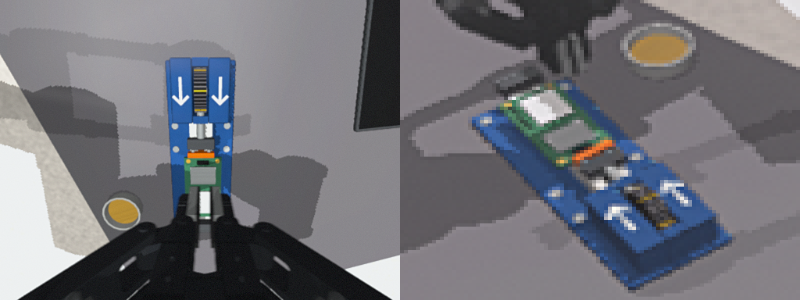

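The board lies flat between the jaws at about holder x -42, y -1.5 mm. Both outside cameras agree, and there is a gap on each side. The orange face is at about +4 mm, and the wheel stands at about z 58–59 mm, holder x 72.5. I'll move above the wheel with the fingers shut.

Call:
arm_command --series '[{"dp": [0,0.25,-0.01],"angular": [-0.002,0.003,0.001],"gripper": 0},{"dp": [0,0.25,-0.01],"angular": [0,0,0],"gripper": 0},{"dp": [0.1,0.14,-0.005],"angular": [0,0,0],"gripper": 0},{"dp": [0.2,0,0],"angular": [0,0,0],"gripper": 0},{"dp": [0.2,0,0],"angular": [0,0,0],"gripper": 0},{"dp": [0.06,0,0],"angular": [0,0,0],"gripper": 0},{"dp": [0,0,0],"angular": [0,0,0],"gripper": 0},{"dp": [0,0,0],"angular": [0,0,0],"gripper": 0}]'

```text
clock: 13.65
position: [0.5355, -0.0701, 0.0675]
ee_rot: [0.697, 0.116, 0.698, -0.119]
contact_force: [-0.1, -0.0, -0.2]
width: -0.0003
```

Run:
```python
from brd import *
go([*hol(.081,-.0005),.061],71.1)
print(inhol(get_state()['position']))
```

```text
t 13.65 pos [ 0.5355 -0.0701  0.0675] F [-0.09 -0.04 -0.22] w -0.0003 q6 [-0.26  0.37  1.82 -0.01  0.96  0.08]
tool axes y,z [ 0.329  0.944 -0.004] [ 0.944 -0.329 -0.001]
dp total units [ 0.054  0.022 -0.002] mm [ 6.5  2.7 -0.3]  ang units [-0.0031 -0.0005  0.0028] deg [-0.3 -0.   0.2]
[ 0.07836433 -0.00077112]
```

Call:
arm_command --series '[{"dp": [0.02,0.022,-0.002],"angular": [-0.003,0,0.003],"gripper": 0},{"dp": [0.02,0,0],"angular": [0,0,0],"gripper": 0},{"dp": [0.005,0,0],"angular": [0,0,0],"gripper": 0},{"dp": [0.005,0,0],"angular": [0,0,0],"gripper": 0},{"dp": [0.005,0,0],"angular": [0,0,0],"gripper": 0},{"dp": [0,0,0],"angular": [0,0,0],"gripper": 0},{"dp": [0,0,0],"angular": [0,0,0],"gripper": 0},{"dp": [0,0,0],"angular": [0,0,0],"gripper": 0}]'

```text
clock: 14.65
position: [0.5375, -0.0678, 0.0623]
ee_rot: [0.699, 0.116, 0.696, -0.116]
contact_force: [-0.1, -0.7, 0.0]
width: 0.0002
```

Run:
```python
from brd import *
go([*hol(.081,-.0005),.059],71.1)
```

```text
t 14.65 pos [ 0.5375 -0.0678  0.0623] F [-0.11 -0.7   0.03] w 0.0002 q6 [-0.25  0.37  1.82  0.    0.94  0.07]
tool axes y,z [0.324 0.946 0.001] [ 0.946 -0.324  0.003]
dp total units [ 0.028 -0.001 -0.012] mm [ 3.3 -0.2 -1.4]  ang units [ 0.      0.0021 -0.0006] deg [ 0.   0.2 -0.1]
```

Call:
arm_command --series '[{"dp": [0.01,0,-0.008],"angular": [0,0.002,0],"gripper": 0},{"dp": [0.006,0,0],"angular": [0,0,0],"gripper": 0},{"dp": [0.005,0,0],"angular": [0,0,0],"gripper": 0},{"dp": [0.005,0,0],"angular": [0,0,0],"gripper": 0},{"dp": [0,0,0],"angular": [0,0,0],"gripper": 0},{"dp": [0,0,0],"angular": [0,0,0],"gripper": 0},{"dp": [0,0,0],"angular": [0,0,0],"gripper": 0},{"dp": [0,0,0],"angular": [0,0,0],"gripper": 0}]'

```text
clock: 15.65
position: [0.5366, -0.0675, 0.059]
ee_rot: [0.698, 0.116, 0.697, -0.116]
contact_force: [0.8, -0.9, 0.1]
width: -0.0001
```

Call:
arm_command --series '[{"dp": [0.005,0,0],"angular": [0,0,0],"gripper": 0},{"dp": [0.005,0,0],"angular": [0,0,0],"gripper": 0},{"dp": [0,0,0],"angular": [0,0,0],"gripper": 0},{"dp": [0,0,0],"angular": [0,0,0],"gripper": 0},{"dp": [0,0,0],"angular": [0,0,0],"gripper": 0},{"dp": [0,0,0],"angular": [0,0,0],"gripper": 0},{"dp": [0,0,0],"angular": [0,0,0],"gripper": 0},{"dp": [0,0,0],"angular": [0,0,0],"gripper": 0}]'

```text
clock: 16.65
position: [0.5366, -0.0675, 0.0577]
ee_rot: [0.698, 0.116, 0.697, -0.116]
contact_force: [0.5, -0.7, 0.7]
width: 0.0002
```

Call:
arm_command --series '[{"dp": [0.005,0,0],"angular": [0,0,0],"gripper": 0},{"dp": [0.003,0,0],"angular": [0,0,0],"gripper": 0},{"dp": [0,0,0],"angular": [0,0,0],"gripper": 0},{"dp": [0,0,0],"angular": [0,0,0],"gripper": 0},{"dp": [0,0,0],"angular": [0,0,0],"gripper": 0},{"dp": [0,0,0],"angular": [0,0,0],"gripper": 0},{"dp": [0,0,0],"angular": [0,0,0],"gripper": 0},{"dp": [0,0,0],"angular": [0,0,0],"gripper": 0}]'

```text
clock: 17.65
position: [0.5367, -0.0675, 0.0572]
ee_rot: [0.698, 0.116, 0.697, -0.116]
contact_force: [0.2, -0.2, 1.9]
width: 0.0002
```

Call:
arm_command --series '[{"dp": [0.005,0,0],"angular": [0,0,0],"gripper": 0},{"dp": [0.005,0,0],"angular": [0,0,0],"gripper": 0},{"dp": [0,0,0],"angular": [0,0,0],"gripper": 0},{"dp": [0,0,0],"angular": [0,0,0],"gripper": 0}]'

```text
invalid input at $.series: expected 8 rows
```

Call:
arm_command --series '[{"dp": [0,0,0],"angular": [0,0,0],"gripper": 0},{"dp": [0,0,0],"angular": [0,0,0],"gripper": 0},{"dp": [0,0,0],"angular": [0,0,0],"gripper": 0},{"dp": [0,0,0],"angular": [0,0,0],"gripper": 0},{"dp": [0,0,0],"angular": [0,0,0],"gripper": 0},{"dp": [0,0,0],"angular": [0,0,0],"gripper": 0},{"dp": [0.006,0,0],"angular": [0,0,0],"gripper": 0},{"dp": [0.006,0,0],"angular": [0,0,0],"gripper": 0}]'

```text
clock: 18.65
position: [0.5367, -0.0675, 0.0564]
ee_rot: [0.698, 0.116, 0.697, -0.116]
contact_force: [-1.7, 0.5, 7.0]
width: -0.0003
```

Call:
arm_command --series '[{"dp": [0.001,-0.015,0],"angular": [0,0,0],"gripper": 0},{"dp": [0.001,-0.02,0],"angular": [0,0,0],"gripper": 0},{"dp": [0.001,-0.02,0],"angular": [0,0,0],"gripper": 0},{"dp": [0,-0.02,0],"angular": [0,0,0],"gripper": 0},{"dp": [0,0,0],"angular": [0,0,0],"gripper": 0},{"dp": [0,0,0],"angular": [0,0,0],"gripper": 0},{"dp": [0,0,0],"angular": [0,0,0],"gripper": 0},{"dp": [0,0,0],"angular": [0,0,0],"gripper": 0}]'

```text
clock: 19.65
position: [0.5344, -0.0744, 0.057]
ee_rot: [0.698, 0.118, 0.697, -0.115]
contact_force: [-0.9, 3.6, 5.1]
width: -0.0002
```

```bash
cat > jaw.py <<'E'
from brd import *
c,s=np.cos(HA),np.sin(HA)
print('tcp hol',inhol(get_state()['position']).round(4), 'z',get_state()['position'][2].round(4),'F',get_state()['contact_force'].round(2))
ims=[]
for n in('scene','side'):
    g=snap(n);P=pts(g);D=P[...,:2]-H;lx=c*D[...,0]+s*D[...,1];ly=-s*D[...,0]+c*D[...,1]
    hsv=cv2.cvtColor(g['image'],cv2.COLOR_BGR2HSV)
    o=(hsv[...,0]<18)&(hsv[...,1]>130)&(abs(ly)<.02)&(lx>-.03)&(lx<.02)&(P[...,2]<.06)
    v,u=np.nonzero(o)
    if len(u): r=ray(g,np.stack([u,v],1),.044);r=np.array([inhol(q) for q in r]);print(n,'orange',len(u),(r.mean(0)*1e3).round(1),'lx range',(np.percentile(r[:,0],[5,95])*1e3).round(1))
    gr=(hsv[...,0]>35)&(hsv[...,0]<90)&(hsv[...,1]>60)&(abs(ly)<.04)&(lx>-.1)&(lx<.02)&(P[...,2]<.06)
    m=cv2.morphologyEx(gr.astype(np.uint8),cv2.MORPH_CLOSE,np.ones((15,15)))
    v,u=np.nonzero(m)
    if len(u)>50: r=ray(g,np.stack([u,v],1),.034);q=cv2.minAreaRect((r[:,:2]*1e3).astype(np.float32));print('  board',(inhol(np.array(q[0])/1e3)*1e3).round(1),np.round(q[1],1),round(q[2],1))
    ims.append(g['image'])
E
python3 jaw.py
```

```text
tcp hol [ 0.074  -0.0011] z 0.057 F [-0.94  3.58  5.06]
scene orange 6 [4.1 2.3] lx range [0.7 7.5]
  board [-48.8 -10.7] [68.4 30.3] 66.7
side orange 55 [1.1 1.1] lx range [-5.2  6.6]
  board [-42.6  -1.8] [80.1 44.1] 71.3
```

The wheel is rolling: lateral force about 3.7 N, vertical about 5 N, and the force holds. I'll continue this stroke, then lift and return.

Call:
arm_command --series '[{"dp": [0.003,-0.02,0],"angular": [0,0,0],"gripper": 0},{"dp": [0.002,-0.022,0],"angular": [0,0,0],"gripper": 0},{"dp": [0.001,-0.022,0],"angular": [0,0,0],"gripper": 0},{"dp": [0.001,-0.022,0],"angular": [0,0,0],"gripper": 0},{"dp": [0,0,0],"angular": [0,0,0],"gripper": 0},{"dp": [0,0,0],"angular": [0,0,0],"gripper": 0},{"dp": [0,0,0],"angular": [0,0,0],"gripper": 0},{"dp": [0,0,0],"angular": [0,0,0],"gripper": 0}]'

```text
clock: 20.75
position: [0.5311, -0.0843, 0.0568]
ee_rot: [0.698, 0.118, 0.696, -0.115]
contact_force: [0.0, 1.4, 5.1]
width: -0.0
```

```bash
python3 jaw.py; python3 -c "
from plan import *
go([*hol(.083,-.0005),.062],71.1)"
```

```text
tcp hol [ 0.0635 -0.0012] z 0.0568 F [0.03 1.38 5.08]
scene orange 3 [-1.   4.9] lx range [-2.4  0.4]
  board [-69.4 -13.5] [40.  24.4] 40.9
side orange 53 [-1.   1.4] lx range [-6.4  4.3]
  board [-42.6  -1.8] [80.1 44. ] 71.0
t 20.85 pos [ 0.531  -0.0843  0.0568] F [-1.1   1.82  4.94] w -0.0002 q6 [-0.29  0.38  1.84  0.01  0.93  0.04]
tool axes y,z [0.325 0.946 0.006] [ 0.946 -0.325  0.002]
dp total units [-0.042  0.163 -0.005] mm [-5.  19.5 -0.7]  ang units [-0.0008  0.0012 -0.0035] deg [-0.1  0.1 -0.3]
```

Call:
arm_command --series '[{"dp": [-0.03,0,0],"angular": [0,0,0],"gripper": 0},{"dp": [-0.015,0.05,0],"angular": [0,0,0],"gripper": 0},{"dp": [0,0.06,-0.005],"angular": [-0.001,0.001,-0.0035],"gripper": 0},{"dp": [0,0.055,0],"angular": [0,0,0],"gripper": 0},{"dp": [0.02,0,0],"angular": [0,0,0],"gripper": 0},{"dp": [0.01,0,0],"angular": [0,0,0],"gripper": 0},{"dp": [0,0,0],"angular": [0,0,0],"gripper": 0},{"dp": [0,0,0],"angular": [0,0,0],"gripper": 0}]'

```text
clock: 21.85
position: [0.5368, -0.0648, 0.0576]
ee_rot: [0.697, 0.115, 0.698, -0.116]
contact_force: [-0.1, 0.6, 1.4]
width: -0.0001
```

```bash
python3 jaw.py; python3 -c "
from plan import *
go([*hol(.083,-.0005),.0575],71.1)"
```

```text
tcp hol [ 0.0838 -0.0003] z 0.0576 F [-0.12  0.6   1.4 ]
scene orange 1 [ 3.2 -0.7] lx range [3.2 3.2]
  board [-53.3  -1.6] [57.5 43.2] 70.2
side orange 54 [-0.5  1.6] lx range [-6.   4.6]
  board [-42.2  -1.9] [80.7 44.4] 70.8
t 21.95 pos [ 0.5368 -0.0648  0.0575] F [-0.57  0.71  1.83] w 0.0003 q6 [-0.25  0.38  1.83 -0.    0.93  0.08]
tool axes y,z [ 0.322  0.947 -0.003] [ 0.947 -0.322 -0.001]
dp total units [ 0.    -0.007  0.002] mm [ 0.  -0.8  0.2]  ang units [ 0.0011 -0.0006  0.0016] deg [ 0.1 -0.1  0.1]
```

Call:
arm_command --series '[{"dp": [0.006,0,0],"angular": [0.001,0,0.0015],"gripper": 0},{"dp": [0.006,0,0],"angular": [0,0,0],"gripper": 0},{"dp": [0.003,-0.02,0],"angular": [0,0,0],"gripper": 0},{"dp": [0.002,-0.028,0],"angular": [0,0,0],"gripper": 0},{"dp": [0.001,-0.028,0],"angular": [0,0,0],"gripper": 0},{"dp": [0.001,-0.028,0],"angular": [0,0,0],"gripper": 0},{"dp": [0.001,-0.028,0],"angular": [0,0,0],"gripper": 0},{"dp": [0.001,-0.028,0],"angular": [0,0,0],"gripper": 0}]'

```text
clock: 22.95
position: [0.5314, -0.0809, 0.0571]
ee_rot: [0.698, 0.119, 0.697, -0.115]
contact_force: [0.5, 1.9, 3.3]
width: 0.0001
```

```bash
python3 jaw.py; python3 -c "
from plan import *
go([*hol(.083,-.0005),.0575],71.1)"
```

```text
tcp hol [ 0.0669 -0.0004] z 0.0571 F [0.52 1.89 3.33]
scene orange 5 [-3.8  2.3] lx range [-5.6 -1.3]
  board [-65.1  -6.9] [44.9 32.9] 68.3
side orange 56 [-4.7  1. ] lx range [-10.3   0.7]
  board [-46.5  -2. ] [81.2 43.8] 71.0
t 23.05 pos [ 0.5313 -0.0812  0.057 ] F [-0.16  2.73  4.39] w 0.0002 q6 [-0.28  0.38  1.84  0.01  0.93  0.04]
tool axes y,z [0.326 0.945 0.005] [ 0.945 -0.326  0.001]
dp total units [-0.003  0.138  0.001] mm [-0.4 16.5  0.1]  ang units [-0.0016  0.0004 -0.0034] deg [-0.1  0.  -0.3]
```

Call:
arm_command --series '[{"dp": [-0.03,0,0],"angular": [0,0,0],"gripper": 0},{"dp": [-0.015,0.04,0],"angular": [0,0,0],"gripper": 0},{"dp": [0,0.05,0.001],"angular": [-0.0015,0,-0.0035],"gripper": 0},{"dp": [0,0.045,0],"angular": [0,0,0],"gripper": 0},{"dp": [0.02,0,0],"angular": [0,0,0],"gripper": 0},{"dp": [0.01,0,0],"angular": [0,0,0],"gripper": 0},{"dp": [0.004,0,0],"angular": [0,0,0],"gripper": 0},{"dp": [0,0,0],"angular": [0,0,0],"gripper": 0}]'

```text
clock: 24.05
position: [0.5366, -0.0658, 0.0573]
ee_rot: [0.697, 0.115, 0.698, -0.117]
contact_force: [-0.4, 0.3, 2.0]
width: 0.0001
```

```bash
python3 jaw.py; python3 -c "
from plan import *
go([*hol(.083,-.0005),.0575],71.1)"
```

```text
tcp hol [ 0.0828 -0.0004] z 0.0573 F [-0.43  0.29  2.01]
  board [-56.7  -1.7] [63.7 44. ] 71.4
side orange 54 [-4.4  1. ] lx range [-9.9  0.9]
  board [-46.4  -1.9] [81.1 44.5] 71.3
t 24.15 pos [ 0.5365 -0.0658  0.0573] F [0.14 0.81 1.56] w -0.0002 q6 [-0.25  0.38  1.83 -0.    0.93  0.08]
tool axes y,z [ 0.323  0.947 -0.003] [ 0.947 -0.323 -0.   ]
dp total units [-0.001  0.002  0.001] mm [-0.2  0.2  0.2]  ang units [ 0.0008 -0.0002  0.0018] deg [ 0.1 -0.   0.2]
```

Call:
arm_command --series '[{"dp": [0.006,0,0],"angular": [0.001,0,0.0018],"gripper": 0},{"dp": [0.007,0,0],"angular": [0,0,0],"gripper": 0},{"dp": [0.004,-0.02,0],"angular": [0,0,0],"gripper": 0},{"dp": [0.003,-0.026,0],"angular": [0,0,0],"gripper": 0},{"dp": [0.002,-0.026,0],"angular": [0,0,0],"gripper": 0},{"dp": [0.002,-0.026,0],"angular": [0,0,0],"gripper": 0},{"dp": [0.002,-0.026,0],"angular": [0,0,0],"gripper": 0},{"dp": [0.001,-0.01,0],"angular": [0,0,0],"gripper": 0}]'

```text
clock: 25.15
position: [0.5321, -0.0789, 0.0564]
ee_rot: [0.698, 0.119, 0.696, -0.115]
contact_force: [-0.6, 3.8, 4.6]
width: -0.0
```

```bash
python3 jaw.py; python3 -c "
from plan import *
go([*hol(.083,-.0005),.0575],71.1)"
```

```text
tcp hol [ 0.069  -0.0004] z 0.0564 F [-0.59  3.79  4.56]
scene orange 6 [-5.9  0.2] lx range [-8.2 -2.9]
  board [-65.6  -2.5] [46.6 41.6] 68.3
side orange 60 [-5.9  0.7] lx range [-11.6  -0.2]
  board [-47.5  -1.7] [80.7 44.3] 71.1
t 25.25 pos [ 0.5321 -0.079   0.0564] F [0.04 2.49 3.81] w -0.0002 q6 [-0.28  0.38  1.84  0.01  0.92  0.05]
tool axes y,z [0.327 0.945 0.006] [ 0.945 -0.327  0.001]
dp total units [-0.008  0.118  0.   ] mm [-1.  14.1  0. ]  ang units [-0.0019  0.0009 -0.0037] deg [-0.2  0.1 -0.3]
```

Run:
```python
from jaw import *
import pickle
a=pickle.load(open('a.pkl','rb'))
cr=lambda im:cv2.resize(im[215:285,255:320],(390,420),interpolation=cv2.INTER_NEAREST)
cv2.imwrite('pics/8.png',np.hstack([cr(a[1]['image']),cr(ims[1])]))
```

```text
tcp hol [ 0.0689 -0.0004] z 0.0564 F [0.04 2.49 3.81]
scene orange 6 [-5.9  0.2] lx range [-8.2 -2.9]
  board [-65.8  -2.3] [45.4 43. ] 70.9
side orange 58 [-6.1  1.1] lx range [-11.7  -0.8]
  board [-47.6  -1.6] [80.7 44.5] 71.3
```

View pics/8.png

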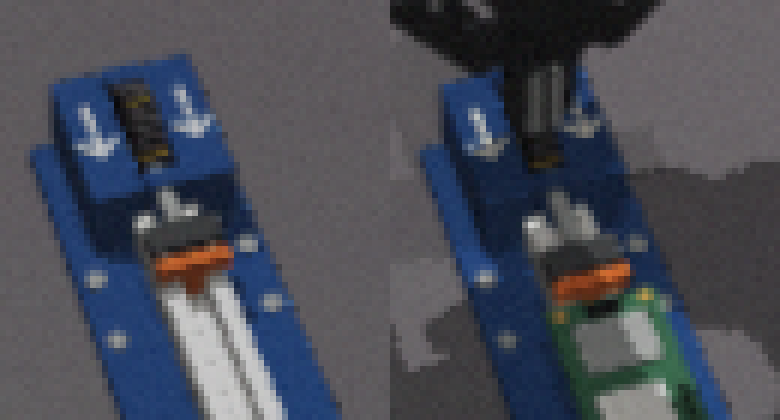

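The picture shows the board against the orange face at (590,285) with the dark jaw block moved down, and the finger on the wheel only. From the board stop and the rim count I put the jaw at about 16 mm. Another 5–6 mm of rim should finish it.

Call:
arm_command --series '[{"dp": [0.006,0,0],"angular": [0,0,0],"gripper": 0},{"dp": [0.004,-0.012,0],"angular": [0,0,0],"gripper": 0},{"dp": [0.002,-0.02,0],"angular": [0,0,0],"gripper": 0},{"dp": [0.002,-0.02,0],"angular": [0,0,0],"gripper": 0},{"dp": [0.001,-0.01,0],"angular": [0,0,0],"gripper": 0},{"dp": [0,0,0],"angular": [0,0,0],"gripper": 0},{"dp": [0,0,0],"angular": [0,0,0],"gripper": 0},{"dp": [0,0,0],"angular": [0,0,0],"gripper": 0}]'

```text
clock: 26.35
position: [0.5301, -0.0851, 0.0557]
ee_rot: [0.698, 0.119, 0.696, -0.115]
contact_force: [-0.6, 2.9, 4.6]
width: 0.0001
```

```bash
python3 jaw.py
```

```text
tcp hol [ 0.0624 -0.0005] z 0.0557 F [-0.62  2.93  4.62]
scene orange 4 [-4.7  4.2] lx range [-6.8 -2.8]
  board [-71.7 -13. ] [47.3 26.8] 48.5
side orange 57 [-6.2  1.5] lx range [-11.8  -1. ]
  board [-47.4  -1.7] [80.7 44.2] 70.8
```

Board and face no longer move (they are on the stop), while the rim went another 6.5 mm. I'll lift off and inspect from above.

Call:
arm_command --series '[{"dp": [-0.05,0,0],"angular": [0,0,0],"gripper": 0},{"dp": [-0.3,0,0],"angular": [0,0,0],"gripper": 0},{"dp": [-0.2,-0.3,0],"angular": [0,0,0],"gripper": 0},{"dp": [0,-0.4,0],"angular": [0,0,0],"gripper": 0},{"dp": [0,-0.4,0],"angular": [0,0,0],"gripper": 0},{"dp": [0,-0.05,0],"angular": [0,0,0],"gripper": 0},{"dp": [0,0,0],"angular": [0,0,0],"gripper": 0},{"dp": [0,0,0],"angular": [0,0,0],"gripper": 0}]'

```text
clock: 27.45
position: [0.4831, -0.2224, 0.122]
ee_rot: [0.698, 0.115, 0.698, -0.116]
contact_force: [0.1, 0.8, 0.5]
width: 0.0005
```

Run:
```python
from jaw import *
d=snap('wrist');I=d['image']
ks=[hol(x,y) for x,y in((-.02,-.03),(-.02,.03),(.045,.03),(.045,-.03))]
V=np.linalg.inv(d['c2w']);K=d['mtx']
src=[]
for p in ks:
    q=V@[*p,.042,1];src.append([K[0,0]*q[0]/-q[2]+K[0,2],-K[1,1]*q[1]/-q[2]+K[1,2]])
src=np.array(src);print(src.round())
u0,v0=np.maximum(src.min(0).astype(int)-5,0);u1,v1=src.max(0).astype(int)+5
cr=I[v0:v1,u0:u1];f=min(790/cr.shape[1],590/cr.shape[0]);cv2.imwrite('pics/9.png',cv2.resize(cr,None,fx=f,fy=f,interpolation=2));print(u0,v0,f)
# gray profile along the holder centre line at z=.044
for x in np.arange(-14,24,1.):
    q=V@[*hol(x/1e3,-.004),.043,1];u=K[0,0]*q[0]/-q[2]+K[0,2];v=-K[1,1]*q[1]/-q[2]+K[1,2]
    print(x,I[int(round(v)),int(round(u))].tolist(),end=' ')
```

```text
tcp hol [-0.0827 -0.0005] z 0.122 F [0.09 0.81 0.52]
scene orange 22 [-6.4  0. ] lx range [-9.  -3.7]
  board [-47.6  -1.3] [81.8 44.4] 70.9
side orange 39 [-6.8  4.8] lx range [-11.7  -0.5]
  board [-47.   -2.2] [81.5 43.7] 70.8
[[299. 124.]
 [219. 124.]
 [215.  25.]
 [303.  26.]]
209 20 5.462962962962963
-14.0 [42, 41, 41] -13.0 [43, 45, 46] -12.0 [47, 42, 45] -11.0 [50, 52, 47] -10.0 [70, 94, 50] -9.0 [95, 123, 59] -8.0 [57, 87, 127] -7.0 [23, 108, 225] -6.0 [41, 140, 239] -5.0 [37, 140, 237] -4.0 [47, 143, 237] -3.0 [51, 145, 240] -2.0 [114, 130, 171] -1.0 [154, 153, 148] 0.0 [94, 90, 88] 1.0 [106, 104, 99] 2.0 [109, 102, 99] 3.0 [108, 104, 100] 4.0 [109, 104, 102] 5.0 [108, 104, 98] 6.0 [109, 102, 98] 7.0 [111, 104, 99] 8.0 [107, 102, 98] 9.0 [114, 109, 104] 10.0 [114, 108, 103] 11.0 [98, 93, 88] 12.0 [109, 104, 100] 13.0 [132, 131, 126] 14.0 [131, 126, 123] 15.0 [130, 128, 125] 16.0 [132, 132, 127] 17.0 [130, 131, 125] 18.0 [130, 130, 127] 19.0 [132, 130, 125] 20.0 [129, 130, 123] 21.0 [129, 129, 123] 22.0 [128, 131, 125] 23.0 [130, 131, 127]
```

View pics/9.png

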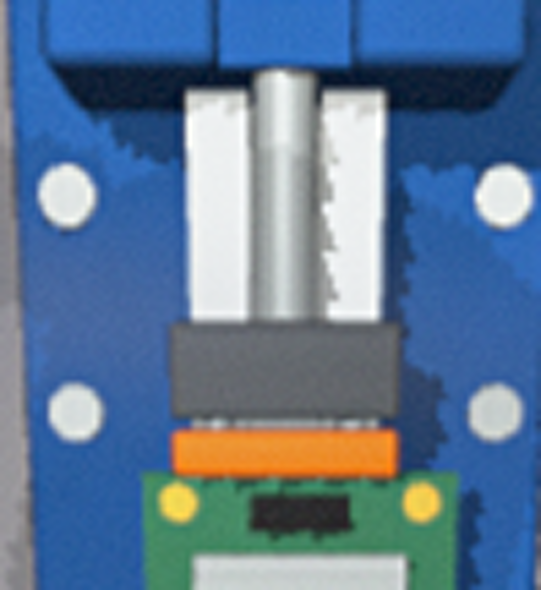

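The wrist view shows the orange face flush on the board, with a gap of about 1.6 mm between the dark block and the face. I'll run the same profile on the earlier wrist frame, taken before any rolling, to get the block travel.

Run:
```python
from plan import *
d=snap('wrist');T2=d['c2w']
def prof(I,T,sc,z=.043):
    V=np.linalg.inv(T);K=d['mtx'];xs=np.arange(-14,26,.5);o=[]
    for x in xs:
        q=V@[*hol(x/1e3,-.004),z,1];u=(K[0,0]*q[0]/-q[2]+K[0,2]+.5)*sc-.5;v=(-K[1,1]*q[1]/-q[2]+K[1,2]+.5)*sc-.5
        o.append(cv2.getRectSubPix(I,(3,1),(float(u),float(v))).reshape(-1,3).mean(0))
    o=np.array(o)
    print(' '.join(f'{x:.1f}:{"O" if p[2]-p[0]>60 else int(p.mean())}' for x,p in zip(xs,o)))
I5=cv2.imread('pics/5.png')[:,:400].copy()
w,x,y,z=np.array([.697,.114,.698,-.115]);M=R.from_quat([x,y,z,w]).as_matrix();T=np.eye(4);T[:3,:3]=M;T[:3,3]=[.4964,-.194,.1167]
prof(I5,T@d['mount'],.78125);prof(d['image'],T2,1)
s=get_state();print(s['position'])
```

```text
-14.0:238 -13.5:238 -13.0:238 -12.5:238 -12.0:238 -11.5:238 -11.0:238 -10.5:238 -10.0:238 -9.5:238 -9.0:238 -8.5:238 -8.0:238 -7.5:238 -7.0:238 -6.5:238 -6.0:238 -5.5:238 -5.0:238 -4.5:239 -4.0:239 -3.5:239 -3.0:239 -2.5:239 -2.0:239 -1.5:239 -1.0:239 -0.5:238 0.0:229 0.5:211 1.0:182 1.5:O 2.0:O 2.5:O 3.0:O 3.5:O 4.0:O 4.5:O 5.0:O 5.5:O 6.0:O 6.5:O 7.0:O 7.5:O 8.0:O 8.5:111 9.0:144 9.5:158 10.0:169 10.5:146 11.0:122 11.5:98 12.0:84 12.5:91 13.0:95 13.5:95 14.0:95 14.5:94 15.0:94 15.5:95 16.0:94 16.5:94 17.0:94 17.5:94 18.0:95 18.5:95 19.0:95 19.5:96 20.0:97 20.5:98 21.0:98 21.5:97 22.0:95 22.5:92 23.0:98 23.5:108 24.0:126 24.5:137 25.0:138 25.5:138
-14.0:42 -13.5:43 -13.0:45 -12.5:43 -12.0:43 -11.5:43 -11.0:46 -10.5:60 -10.0:79 -9.5:98 -9.0:91 -8.5:87 -8.0:O -7.5:O -7.0:O -6.5:O -6.0:O -5.5:O -5.0:O -4.5:O -4.0:O -3.5:O -3.0:O -2.5:O -2.0:O -1.5:143 -1.0:147 -0.5:111 0.0:95 0.5:92 1.0:101 1.5:101 2.0:102 2.5:103 3.0:104 3.5:104 4.0:103 4.5:102 5.0:102 5.5:103 6.0:103 6.5:103 7.0:104 7.5:106 8.0:106 8.5:106 9.0:107 9.5:108 10.0:106 10.5:102 11.0:95 11.5:103 12.0:119 12.5:136 13.0:135 13.5:133 14.0:133 14.5:133 15.0:133 15.5:134 16.0:134 16.5:133 17.0:134 17.5:134 18.0:134 18.5:133 19.0:133 19.5:134 20.0:134 20.5:134 21.0:134 21.5:133 22.0:134 22.5:133 23.0:132 23.5:133 24.0:133 24.5:133 25.0:133 25.5:132
[ 0.4832461  -0.22224126  0.12205985]
```

The jaw block travelled about 11.9 mm and the face about 10.0 mm, so the spring is compressed about 1.8 mm (about 3.6 N, jaw ≈ 15.9 mm). That already holds, but half-way is about 3.5 mm, so I'll do one more light stroke of about 7 mm of rim.

Call:
arm_command --series '[{"dp": [0,0.4,0],"angular": [0,0,0],"gripper": 0},{"dp": [0,0.45,0],"angular": [0,0,0],"gripper": 0},{"dp": [0,0.4,0],"angular": [0,0,0],"gripper": 0},{"dp": [0,0.08,0],"angular": [0,0,0],"gripper": 0},{"dp": [0.2,0,0],"angular": [0,0,0],"gripper": 0},{"dp": [0.2,0,0],"angular": [0,0,0],"gripper": 0},{"dp": [0.05,0,0],"angular": [0,0,0],"gripper": 0},{"dp": [0,0,0],"angular": [0,0,0],"gripper": 0}]'

```text
clock: 28.65
position: [0.5382, -0.0662, 0.0676]
ee_rot: [0.7, 0.112, 0.696, -0.115]
contact_force: [1.1, -0.4, -0.7]
width: 0.0001
```

```bash
python3 -c "
from plan import *
go([*hol(.079,-.0005),.0577],71.1)"
```

```text
t 28.65 pos [ 0.5382 -0.0662  0.0676] F [ 1.11 -0.37 -0.73] w 0.0001 q6 [-0.25  0.37  1.82 -0.    0.95  0.08]
tool axes y,z [ 0.317  0.948 -0.003] [ 0.948 -0.317  0.005]
dp total units [ 0.083 -0.032 -0.013] mm [ 9.9 -3.9 -1.6]  ang units [0.0048 0.0035 0.0021] deg [0.4 0.3 0.2]
```

Call:
arm_command --series '[{"dp": [0.03,-0.02,-0.013],"angular": [0.005,0.0035,0.002],"gripper": 0},{"dp": [0.025,-0.012,0],"angular": [0,0,0],"gripper": 0},{"dp": [0.015,0,0],"angular": [0,0,0],"gripper": 0},{"dp": [0.006,0,0],"angular": [0,0,0],"gripper": 0},{"dp": [0.004,0,0],"angular": [0,0,0],"gripper": 0},{"dp": [0,0,0],"angular": [0,0,0],"gripper": 0},{"dp": [0,0,0],"angular": [0,0,0],"gripper": 0},{"dp": [0,0,0],"angular": [0,0,0],"gripper": 0}]'

```text
clock: 29.65
position: [0.5369, -0.0706, 0.0598]
ee_rot: [0.699, 0.116, 0.696, -0.117]
contact_force: [0.3, 0.8, -0.1]
width: -0.0001
```

```bash
python3 -c "
from plan import *
go([*hol(.079,-.0005),.0575],71.1)"
```

```text
t 29.65 pos [ 0.5369 -0.0706  0.0598] F [ 0.28  0.75 -0.11] w -0.0001 q6 [-0.26  0.38  1.83 -0.    0.93  0.07]
tool axes y,z [0.325 0.946 0.   ] [ 0.946 -0.325  0.004]
dp total units [ 0.019  0.006 -0.014] mm [ 2.3  0.7 -1.7]  ang units [-0.001   0.0027 -0.    ] deg [-0.1  0.2 -0. ]
```

Call:
arm_command --series '[{"dp": [0.01,0.005,-0.013],"angular": [0,0.0027,0],"gripper": 0},{"dp": [0.006,0,0],"angular": [0,0,0],"gripper": 0},{"dp": [0.004,0,0],"angular": [0,0,0],"gripper": 0},{"dp": [0.003,0,0],"angular": [0,0,0],"gripper": 0},{"dp": [0,0,0],"angular": [0,0,0],"gripper": 0},{"dp": [0,0,0],"angular": [0,0,0],"gripper": 0},{"dp": [0,0,0],"angular": [0,0,0],"gripper": 0},{"dp": [0,0,0],"angular": [0,0,0],"gripper": 0}]'

```text
clock: 30.65
position: [0.5355, -0.0694, 0.0568]
ee_rot: [0.697, 0.117, 0.698, -0.117]
contact_force: [-0.6, -0.6, -0.7]
width: -0.0001
```

Call:
arm_command --series '[{"dp": [0.005,0,0],"angular": [0,0,0],"gripper": 0},{"dp": [0.005,0,0],"angular": [0,0,0],"gripper": 0},{"dp": [0.003,0,0],"angular": [0,0,0],"gripper": 0},{"dp": [0,0,0],"angular": [0,0,0],"gripper": 0},{"dp": [0,0,0],"angular": [0,0,0],"gripper": 0},{"dp": [0,0,0],"angular": [0,0,0],"gripper": 0},{"dp": [0,0,0],"angular": [0,0,0],"gripper": 0},{"dp": [0,0,0],"angular": [0,0,0],"gripper": 0}]'

```text
clock: 31.65
position: [0.5355, -0.0694, 0.0562]
ee_rot: [0.697, 0.117, 0.697, -0.117]
contact_force: [-0.7, -0.0, 2.8]
width: -0.0002
```

Call:
arm_command --series '[{"dp": [0.006,0,0],"angular": [0,0,0],"gripper": 0},{"dp": [0.006,0,0],"angular": [0,0,0],"gripper": 0},{"dp": [0.004,-0.015,0],"angular": [0,0,0],"gripper": 0},{"dp": [0.003,-0.02,0],"angular": [0,0,0],"gripper": 0},{"dp": [0.003,-0.02,0],"angular": [0,0,0],"gripper": 0},{"dp": [0.002,-0.02,0],"angular": [0,0,0],"gripper": 0},{"dp": [0,0,0],"angular": [0,0,0],"gripper": 0},{"dp": [0,0,0],"angular": [0,0,0],"gripper": 0}]'

```text
clock: 32.65
position: [0.5342, -0.0736, 0.0559]
ee_rot: [0.698, 0.121, 0.696, -0.115]
contact_force: [-1.4, 0.8, 3.3]
width: -0.0001
```

```bash
python3 jaw.py
```

```text
tcp hol [ 0.0746 -0.0006] z 0.0559 F [-1.38  0.85  3.28]
scene orange 3 [-5.7 -1.4] lx range [-7.1 -4.3]
  board [-62.9  -1.8] [52.2 44.9] 74.6
side orange 58 [-6.3  1.4] lx range [-11.8  -1. ]
  board [-48.1  -2. ] [79.3 44.1] 70.7
```

Call:
arm_command --series '[{"dp": [0.006,0,0],"angular": [0,0,0],"gripper": 0},{"dp": [0.006,-0.01,0],"angular": [0,0,0],"gripper": 0},{"dp": [0.004,-0.02,0],"angular": [0,0,0],"gripper": 0},{"dp": [0.003,-0.02,0],"angular": [0,0,0],"gripper": 0},{"dp": [0.001,-0.012,0],"angular": [0,0,0],"gripper": 0},{"dp": [0,0,0],"angular": [0,0,0],"gripper": 0},{"dp": [0,0,0],"angular": [0,0,0],"gripper": 0},{"dp": [0,0,0],"angular": [0,0,0],"gripper": 0}]'

```text
clock: 33.75
position: [0.5332, -0.0765, 0.0556]
ee_rot: [0.699, 0.125, 0.695, -0.113]
contact_force: [-0.5, 1.1, 4.6]
width: -0.0007
```

```bash
python3 jaw.py
```

```text
tcp hol [ 0.0715 -0.0006] z 0.0556 F [-0.5   1.07  4.61]
scene orange 4 [-6.4 -1. ] lx range [-8.4 -4.3]
  board [-64.   -2.6] [49.7 41.6] 68.3
side orange 55 [-6.7  0.9] lx range [-12.2  -1.6]
  board [-47.5  -2. ] [80.7 43.8] 71.0
```

Call:
arm_command --series '[{"dp": [-0.05,0,0],"angular": [0,0,0],"gripper": 0},{"dp": [-0.3,0,0],"angular": [0,0,0],"gripper": 0},{"dp": [-0.2,-0.3,0],"angular": [0,0,0],"gripper": 0},{"dp": [0,-0.42,0],"angular": [0,0,0],"gripper": 0},{"dp": [0,-0.42,0],"angular": [0,0,0],"gripper": 0},{"dp": [0,-0.1,0],"angular": [0,0,0],"gripper": 0},{"dp": [0,0,0],"angular": [0,0,0],"gripper": 0},{"dp": [0,0,0],"angular": [0,0,0],"gripper": 0}]'

```text
clock: 34.85
position: [0.4835, -0.2217, 0.1197]
ee_rot: [0.699, 0.124, 0.695, -0.113]
contact_force: [-0.0, 0.1, -0.5]
width: -0.0002
```

Run:
```python
from jaw import *
d=snap('wrist');T2=d['c2w'];I=d['image']
V=np.linalg.inv(T2);K=d['mtx'];xs=np.arange(-14,26,.5);o=[]
for x in xs:
    q=V@[*hol(x/1e3,-.004),.043,1];u=K[0,0]*q[0]/-q[2]+K[0,2];v=-K[1,1]*q[1]/-q[2]+K[1,2]
    o.append(cv2.getRectSubPix(I,(3,1),(float(u),float(v))).reshape(-1,3).mean(0))
print(' '.join(f'{x:.1f}:{"O" if p[2]-p[0]>60 else int(p.mean())}' for x,p in zip(xs,o)))
q=V@[*hol(.005,0),.043,1];u=int(K[0,0]*q[0]/-q[2]+K[0,2]);v=int(-K[1,1]*q[1]/-q[2]+K[1,2])
cv2.imwrite('pics/10.png',cv2.resize(I[max(v-50,0):v+50,u-50:u+50],(560,560),interpolation=2))
```

```text
tcp hol [-0.0819 -0.0006] z 0.1197 F [-0.    0.09 -0.47]
scene orange 18 [-7.3 -0.7] lx range [-10.2  -5.2]
  board [-49.2  -1.5] [81.9 44.3] 71.4
side orange 31 [-7.3  7.5] lx range [-12.   -2.1]
  board [-47.   -2.1] [81.4 43.8] 70.7
-14.0:43 -13.5:44 -13.0:46 -12.5:45 -12.0:44 -11.5:45 -11.0:53 -10.5:70 -10.0:87 -9.5:97 -9.0:88 -8.5:84 -8.0:O -7.5:O -7.0:O -6.5:O -6.0:O -5.5:O -5.0:O -4.5:O -4.0:O -3.5:O -3.0:O -2.5:O -2.0:O -1.5:89 -1.0:98 -0.5:101 0.0:102 0.5:102 1.0:101 1.5:102 2.0:102 2.5:102 3.0:102 3.5:101 4.0:102 4.5:103 5.0:104 5.5:104 6.0:104 6.5:105 7.0:107 7.5:107 8.0:107 8.5:105 9.0:101 9.5:104 10.0:115 10.5:136 11.0:134 11.5:134 12.0:134 12.5:133 13.0:134 13.5:135 14.0:136 14.5:137 15.0:136 15.5:135 16.0:134 16.5:134 17.0:134 17.5:135 18.0:135 18.5:135 19.0:134 19.5:133 20.0:133 20.5:134 21.0:134 21.5:133 22.0:133 22.5:133 23.0:133 23.5:134 24.0:136 24.5:139 25.0:143 25.5:146
```

View pics/10.png

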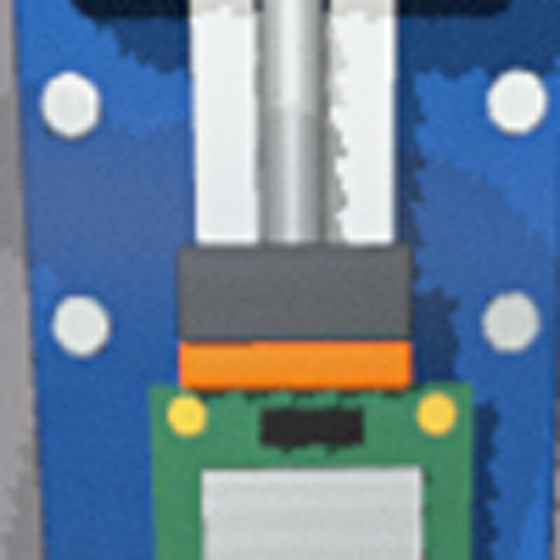

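The gap between block and face is now closed. The block's back edge moved another 1.8 mm or so while the board stayed put. That makes the compression about 3.6 mm of 7.5 (about 7 N) and the jaw about 17.6 mm. The robot is clear, so I'm handing in.

```bash
python3 -c "
from rig import *
print(sign_off())"
```

```text
the job is handed in; nothing more can be done
None
```

The board is clamped in the holder and the job is handed in at about 35 s of the 62 s allowed; `sign_off` gave no verdict.

- **Placing:** I took the smallest of the three green boards (80 x 45 mm, on the foam) and laid it on the bed at holder x ≈ -42 mm, y ≈ -1.5 mm. It was flat and let go, with a gap to both jaws.
- **Clamping:** I rolled the wheel the way the arrows point in four strokes with shut fingertips. Force readings between moves were about 3 to 7 N. The force was only read at the end of each call, so short peaks in between were not seen.

**Last checks:**
- The board is up against the fixed jaw: x read -47.0 mm from one camera and -49.2 mm from the other, so they disagree by about 2 mm. It is about 2 mm off the centre line and along the holder within about 0.5°.
- The face is pressed in about 3.6 of 7.5 mm, estimated from how far the jaw block moved compared with the face. That puts the jaw at about 17.6 mm and the grip at about 7 N. I could not measure the grip force directly.
- The tool is clear of everything and the wrist force is about zero.
- After the fourth-to-last push the jaw was only at about 15.9 mm, less than the rim count suggested, so the finger had slipped somewhat. I made up the difference in the last stroke.
- I did not measure the bystanders again at the end, but no move went near them.

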